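# Slide the six-egg carton onto the hand-over sheet

### The arm

A 6-joint arm with a two-finger parallel gripper is mounted at the origin on the work surface. World frame = base frame: x ahead of the robot, y to its left, z up, the work surface at z = 0. Lengths are in m, angles in rad, forces in N, time in s.
With the tool pointing down it reaches from about 0.275 to 0.825 m from the base axis. Payload 4.9 kg.
Tool frame: the origin (TCP) lies midway between the tips of the shut fingers; the grasp point (between the pads) lies 19 mm behind it (grip_point_offset is the distance from the TCP to the grasp point, in m); z points along the fingers, y is the line along which they close (so a half turn about z gives the same grasp; the last joint's range is limited). The gripper opens to 85 mm and grips with 20 to 120 N. Pads are 22 mm wide; open, the fingers measure 114 mm over their backs; the gripper's body (76 mm by 85 mm) begins 54 mm behind the grasp point. The pads swing forward as they close: fully open they stand 13 mm farther back than shut.
Start: joints at [1.109, 0.326, -0.193, 1.052, 0, 1.437], TCP at [0.177, 0.521, 0.231] pointing down, gripper open.
Joint ranges: [-2.65, 2.65], [-0.97, 1.79], [-1.3, 1.35], [-1.93, 2.1], [-1.47, 1.37], [-3.14, 3.14]. Speed limits (rad/s): [2.57, 2.57, 3.14, 3.14, 3.14, 3.14].

### API

Orientations are given as a rotation vector (axis times angle).
In Python, from cell import * gives the robot as it stands. Calls block until the motion is done:
- movep(position, orientation): joint-space move of the TCP to a pose.
- move_l(position, velocity=0.15, rot=None, until_force=None): straight line of the TCP; rot=None keeps the orientation; velocity is the mean speed in m/s. With until_force (N) it stops when the force on the tool has changed by that much, and returns True; else False.
- set_joints(angles): joint-space move.
- let_go() and grab(newtons=None): open the fingers fully, or close them until they stop; newtons is the grip in N (None keeps the last).
- sleep(seconds).
- ik(position, orientation): joint angles nearest the present ones, or None.
- get_state(): the state.
- grab_frame(name): name is "scene" or "top"; returns a dict with "img" (384x512x3 uint8, red, green, blue), "fx", "fy", "cx", "cy" (pixels), "k1" (the pictures are not rectified: a ray, as slopes to the right and down, at radius r is drawn at 1 + k1 r^2 times it, then the intrinsics apply), "cam_to_world" (4x4, takes a point from camera to world coordinates). Camera axes: x right, y down, z forward; pixel columns grow to the right and rows downward; lengths in m; the calibration is good to about 2 mm. A picture is of the moment at which its call begins. There is no depth.
A pose or a line that the arm cannot do raises MotionError and nothing moves.
- sign_off(): hands the job in; it is judged then, once.
Trained networks look in the newest picture that a camera, given by its name, has taken for a name from the list of things; names that differ only in an ending like _2 or _b are one class to them, and where a whole thing is asked for, a point or a joint stands for the part that bears it (a point fixed in the world has none). Each returns a list of dicts, best first, with "score" (0 to 1); they miss things now and then, are a little off and sometimes report something else, mostly with a low value. They report only what shows in the picture. A call takes as long as a camera call. They do not tell look-alikes from the thing itself.
- spot_in(camera, name): "centre" ([column, row] in pixels, amid what is visible of it).
- silhouettes(camera, name): "mask" (384x512 bool, what is visible of it) and "centre" ([column, row] in pixels, amid what is visible of it).
- tip_of(camera, name): "centre" ([column, row] in pixels: a listed point, or the origin of a listed thing).
The state is a dict: "clock": time; "q": joint angles; "joint_velocities": joint speeds; "tau": joint torques, N m; "position": TCP position; "eef_rot": TCP orientation; "contact_force": force on the tool from outside, world axes, zero at the start; "wrist_torque": the same for the moment, N m; "finger_gap": opening from 0.0 (shut) to 1.0 (fully open); "grasp_force": force on a finger pad.
Only numpy, scipy, OpenCV 4.12 (cv2) and the standard library are available. Lean on these libraries where they do the work, as an engineer would, in place of code of your own. Each camera call takes 0.05 s, during which the arm holds its last target. There are 200 camera calls.

### The job

Slide the closed six-egg carton across the table onto the blank white paper sheet, the hand-over spot, so that it lies in the middle of the sheet with its long sides parallel to the sheet's long sides and no part of it hanging over the sheet's edge. Push it flat along the table, do not lift or tip it, and leave the ten-egg and the four-egg carton where they are.

Things in the scene. Friction and masses are not known exactly. Their poses are not given: they have to be found in the camera images.
- six_carton: the carton to move: closed grey-brown pulp egg carton for six eggs (2 x 3), loose, 0.4 kg, 105 mm (its x) by 150 mm (its y) and 70 mm high, pale label on the lid. Widest at its rim, 32 to 42 mm above the table; below that 7 mm smaller on each side. Stands nearer the robot than the sheet. Origin: centre of its underside; z up. Slides when pushed; pushed low it does not tip.
- sheet: the hand-over spot: the only large blank white paper sheet, 145 mm (its x) by 190 mm (its y), stuck flat to the grey table, paper-thin, nothing catches on it. Origin: its centre, on the table; x points away from the robot within some 12 degrees. Between the ten-egg and four-egg cartons stand only the six-egg carton and, beyond the sheet, small things.
- ten_carton: bystander: a closed pulp egg carton for ten eggs, same look, 250 mm (its x) by 105 mm (its y) and 70 mm high, loose, standing out to the left or right of sheet and six-egg carton, its long way pointing away from the robot. Origin: centre of its underside. To be left alone.
- four_carton: bystander: a closed pulp egg carton for four eggs, same look, 105 mm square and 70 mm high, loose, standing out to the opposite side. Origin: centre of its underside. To be left alone.
There are look-alikes about, which are no part of the job. What is shaped like the six_carton but green or yellow is not meant.

How it is judged:
At the end, for the whole second after the job is handed in: The six-egg carton stands flat and still on the table, its centre within 20 mm of the sheet's centre along each of the sheet's sides, its long sides parallel to the sheet's long sides within 11 degrees (x of six_carton in the frame of sheet between -0.02 and 0.02 m and y of six_carton in the frame of sheet between -0.02 and 0.02 m and angle between the y axis of six_carton and the y axis of sheet, either way round below 0.2 rad and angle between six_carton's own z axis and vertical below 0.1 rad and height (world z) of six_carton below 0.01 m and linear speed of six_carton below 0.02 m/s); the robot touches nothing.
It fails at once if the six-egg carton is lifted more than 20 mm off the table (height (world z) of six_carton above 0.02 m).
It fails at once if the six-egg carton is tipped by more than 20 degrees (angle between six_carton's own z axis and vertical above 0.35 rad).
It fails at once if the ten-egg carton is moved more than 20 mm (distance of ten_carton from where it was at the start of the episode above 0.02 m).
It fails at once if the four-egg carton is moved more than 20 mm (distance of four_carton from where it was at the start of the episode above 0.02 m).
It also fails if it takes over 48 s, if anything falls off the work surface, if the arm or the gripper's body presses on something with over 40 N, if the wrist force passes 120 N, or if a joint passes its speed limit or range.

## Working session

There is one attempt and no reset: what is moved stays moved. The work goes in short steps, each a Python script; the robot and the scene stay as the last script left them, time stands still between calls to the robot, and variables do not carry over. Pictures are saved under pics/ and viewed, at most 10 in all, crops included, and the job is handed in when it is done.

```bash
mkdir -p pics; ls; python3 - <<'E'
from cell import *
import cv2,numpy as np
for n in ("scene","top"):
    f=grab_frame(n); cv2.imwrite(f"pics/{n}0.png",f["img"][:,:,::-1])
    print(n,{k:np.round(f[k],3).tolist() for k in f if k!="img"})
    for o in ("six_carton","sheet","ten_carton","four_carton"):
        print(o,[(round(d["score"],2),np.round(d["centre"]).tolist(),int(d["mask"].sum())) for d in silhouettes(n,o)])
print(get_state()["clock"],get_state()["eef_rot"])
E
```

```text
pics
scene {'fx': 475.278, 'fy': 475.278, 'cx': 257.59, 'cy': 195.404, 'k1': -0.171, 'cam_to_world': [[0.141, 0.59, -0.795, 1.441], [0.99, -0.095, 0.104, -0.123], [-0.014, -0.802, -0.598, 0.756], [0.0, 0.0, 0.0, 1.0]]}
six_carton [(0.66, [237.0, 176.0], 1688), (0.57, [270.0, 212.0], 2343), (0.57, [149.0, 182.0], 2013), (0.56, [331.0, 148.0], 1610)]
sheet []
ten_carton [(0.85, [395.0, 199.0], 3246)]
four_carton [(0.62, [118.0, 232.0], 1788)]
top {'fx': 438.796, 'fy': 438.796, 'cx': 255.188, 'cy': 195.133, 'k1': -0.157, 'cam_to_world': [[-0.023, -0.981, 0.194, 0.279], [-1.0, 0.026, 0.013, 0.006], [-0.018, -0.193, -0.981, 1.126], [0.0, 0.0, 0.0, 1.0]]}
six_carton [(0.96, [254.0, 169.0], 2334), (0.81, [280.0, 240.0], 2478), (0.74, [168.0, 278.0], 2481), (0.62, [373.0, 243.0], 2631)]
sheet [(0.82, [235.0, 137.0], 2823)]
ten_carton [(0.75, [133.0, 180.0], 3861)]
four_carton [(0.59, [388.0, 158.0], 1642)]
0.5 [-5.12604890e-01 -3.09946172e+00  9.31923800e-05]
```

View pics/scene0.png

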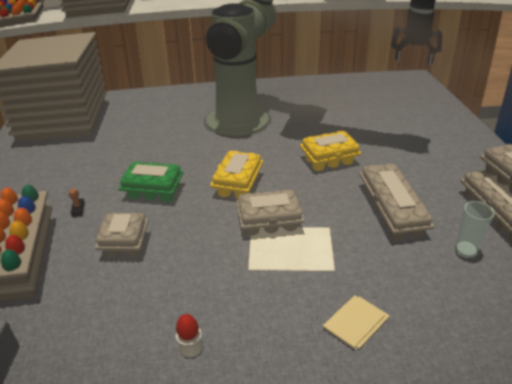

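View pics/top0.png

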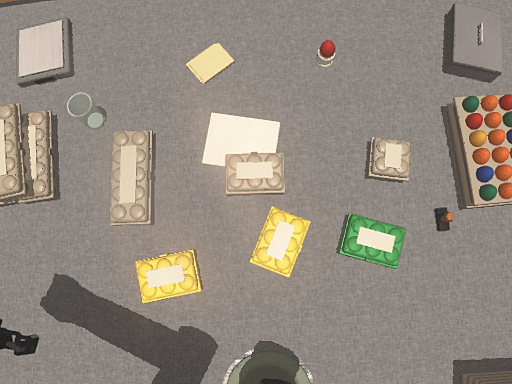

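The candidates for the six-egg carton in the top picture are grey-brown (254,169), yellow (280,240), yellow (168,278) and green (373,243). Only the grey-brown one matches in colour and stands just in front of the blank white sheet at (241,140). The cream pad at (210,62) is small and not white. The ten-egg carton is at (132,178) and the four-egg at (389,159). Next I'll confirm this in a crop and measure.

```bash
cat > h.py <<'E'
from cell import *
import cv2,numpy as np
def back(f,px,z):
    px=np.asarray(px,float).reshape(-1,2)
    K=np.array([[f["fx"],0,f["cx"]],[0,f["fy"],f["cy"]],[0,0,1]])
    u=cv2.undistortPoints(px.reshape(-1,1,2),K,np.array([f["k1"],0,0,0,0.])).reshape(-1,2)
    T=np.array(f["cam_to_world"]); d=np.c_[u,np.ones(len(u))]@T[:3,:3].T; o=T[:3,3]
    return (o+d*((z-o[2])/d[:,2])[:,None])[:,:2]
def rect(f,mask,z):
    c=max(cv2.findContours(mask.astype(np.uint8),cv2.RETR_EXTERNAL,cv2.CHAIN_APPROX_NONE)[0],key=cv2.contourArea)
    p=back(f,c,z); (cx,cy),(w,h),a=cv2.minAreaRect(p.astype(np.float32)*1000)
    if w>h: w,h,a=h,w,a-90   # long side h; its yaw off world y:
    a=(a+90)%180-90
    return np.array([cx/1000,cy/1000]),(w,h),a,p
def cartons(f,cam,name,z=.037):
    return [(d["score"],d["centre"],*rect(f,d["mask"],z)[:3]) for d in silhouettes(cam,name)]
def sheetmask(f):
    """white blob pixels near the sheet"""
    hsv=cv2.cvtColor(f["img"],cv2.COLOR_RGB2HSV); return hsv
E
python3 - <<'E'
from h import *
f=grab_frame("top")
cv2.imwrite("pics/crop1.png",cv2.resize(f["img"][90:310,90:430,::-1],None,fx=2.3,fy=2.3,interpolation=cv2.INTER_CUBIC))
for o in ("six_carton","ten_carton","four_carton"):
    for s,c,p,wh,a in cartons(f,"top",o): print(o,round(s,2),np.round(c),np.round(p,3),np.round(wh),round(a,1))
    print("tip",[(round(d["score"],2),back(f,d["centre"],0).round(3)) for d in tip_of("top",o)])
print("sheet tip",[(round(d["score"],2),back(f,d["centre"],0).round(3)) for d in tip_of("top","sheet")])
d=silhouettes("top","sheet")[0]; c=max(cv2.findContours(d["mask"].astype(np.uint8),0,1)[0],key=cv2.contourArea)
ap=cv2.approxPolyDP(c,3,True).reshape(-1,2); print(np.c_[ap,back(f,ap,0).round(3)])
print(rect(f,d["mask"],0)[:3])
E
```

```text
six_carton 0.95 [371. 240.] [ 0.371 -0.271] [108. 157.] -17.7
six_carton 0.72 [282. 245.] [ 0.376 -0.039] [105. 149.] 66.6
six_carton 0.66 [167. 282.] [0.297 0.241] [111. 153.] 10.6
six_carton 0.57 [255. 171.] [0.553 0.02 ] [110. 152.] 0.1
tip [(0.92, array([[ 0.365, -0.267]])), (0.9, array([[0.281, 0.239]])), (0.89, array([[0.567, 0.021]])), (0.82, array([[ 0.38 , -0.038]]))]
ten_carton 0.76 [134. 178.] [0.553 0.342] [110. 252.] -89.6
tip [(0.62, array([[0.548, 0.34 ]]))]
four_carton 0.82 [389. 159.] [ 0.582 -0.332] [108. 110.] -9.0
tip [(0.81, array([[ 0.582, -0.332]]))]
sheet tip [(0.76, array([[0.652, 0.061]]))]Traceback (most recent call last):
  File "<stdin>", line 8, in <module>
IndexError: list index out of range
```

View pics/crop1.png

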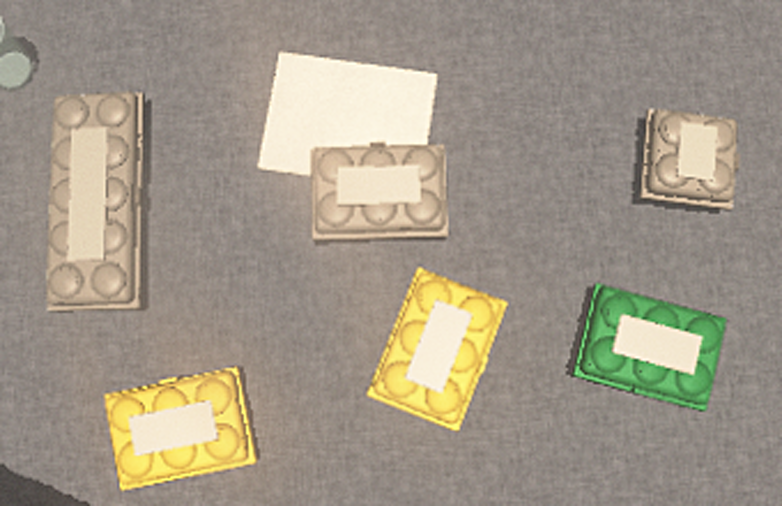

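The crop confirms it: the grey-brown 2x3 carton sits at crop (380,192), overlapping the near edge of the white sheet. The sheet's corners show at crop (280,53), (437,73) and (258,168). The yellow carton's corner at (422,268) is close behind the grey carton. Now the sheet pose and the gap to the yellow carton.

```bash
cat >> h.py <<'E'
def sheet_pose(f):
    hsv=cv2.cvtColor(f["img"],cv2.COLOR_RGB2HSV)
    m=((hsv[...,2]>200)&(hsv[...,1]<45)).astype(np.uint8); m[:90]=0;m[230:]=0;m[:,:180]=0;m[:,310:]=0
    c=max(cv2.findContours(m,0,cv2.CHAIN_APPROX_NONE)[0],key=cv2.contourArea)
    ap=cv2.approxPolyDP(c,3,True).reshape(-1,2); return ap,back(f,ap,0)
E
python3 - <<'E'
from h import *
f=grab_frame("top")
ap,w=sheet_pose(f); print(np.c_[ap,w.round(3)])
TL,TR,BL=back(f,90+np.array([[280,53],[437,73],[258,168]])/2.3,0); print(TL,TR,BL,np.linalg.norm(TL-TR))
d=TL-TR; yaw=np.arctan2(-d[0],d[1]); ex=np.array([np.cos(yaw),np.sin(yaw)]); ey=np.array([-ex[1],ex[0]])
print("sheet",np.degrees(yaw),(TL+TR)/2-.0725*ex)
print("yellow corners",cv2.boxPoints(((376,-39),(105,149),66.6)).round())
for s,c,p,wh,a in cartons(f,"top","six_carton"): print(round(s,2),np.round(c),np.round(p,3),np.round(wh),round(a,1))
E
```

```text
[[ 2.11e+02  1.14e+02  7.31e-01  1.36e-01]
 [ 2.03e+02  1.62e+02  5.95e-01  1.58e-01]
 [ 2.24e+02  1.65e+02  5.85e-01  1.02e-01]
 [ 2.26e+02  1.53e+02  6.18e-01  9.60e-02]
 [ 2.75e+02  1.51e+02  6.20e-01 -3.50e-02]
 [ 2.78e+02  1.22e+02  7.02e-01 -4.60e-02]]
[0.73397126 0.13433544] [ 0.70285951 -0.0516163 ] [0.59244034 0.15994899] 0.1885364448046167
sheet -9.49823261675484 [0.64690931 0.05332331]
yellow corners [[ 287.  -58.]
 [ 424. -117.]
 [ 465.  -20.]
 [ 328.   39.]]
0.94 [252. 174.] [0.553 0.02 ] [110. 150.] 0.1
0.78 [372. 243.] [ 0.371 -0.27 ] [107. 154.] -17.0
0.57 [167. 278.] [0.297 0.242] [108. 155.] 10.8
0.56 [280. 240.] [ 0.376 -0.04 ] [105. 148.] 66.4
```

```bash
cat >> h.py <<'E'
from scipy.spatial.transform import Rotation as Rn
def down(yaw):  # tool pointing down, closing line along y turned by yaw
    return (Rn.from_euler("z",yaw,degrees=True)*Rn.from_rotvec([0,np.pi,0])).as_rotvec()
def best(p,yaw):
    for y in (yaw,yaw+180,yaw-180):
        q=ik(p,down(y))
        if q is not None: print("ik",y,np.round(q,2))
E
python3 - <<'E'
from h import *
grab()
best([.549,-.115,.2],90); best([.47,.05,.2],-10)
r=min((down(y) for y in (90,-90) if ik([.549,-.115,.2],down(y)) is not None),key=lambda r:abs(ik([.549,-.115,.2],r)[5]))
movep([.549,-.115,.2],r); move_l([.549,-.115,.015],.15)
move_l([.549,-.017,.015],.06)
print(get_state()["contact_force"])
move_l([.549,-.05,.015],.1); move_l([.549,-.09,.2],.25)
s=get_state(); print(s["clock"],s["position"])
f=grab_frame("top"); cv2.imwrite("pics/top2.png",f["img"][:,:,::-1])
for s,c,p,wh,a in cartons(f,"top","six_carton"): print(round(s,2),np.round(c),np.round(p,3),np.round(wh),round(a,1))
E
```

```text
ik 90 [-0.34  0.37 -0.21  0.99  0.   -1.91]
ik 270 [-0.34  0.37 -0.21  0.99  0.    1.23]
ik -90 [-0.34  0.37 -0.21  0.99  0.    1.23]
ik -10 [-0.05  0.21 -0.44  0.92  0.    0.12]
ik 170 [-0.05  0.21 -0.44  0.92  0.   -3.02]
ik -190 [-0.05  0.21 -0.44  0.92  0.   -3.02]
[-0.33235419  0.01793565 -0.35054544]
8.9833 [ 0.54815155 -0.089307    0.19883426]
0.88 [229. 170.] [0.554 0.076] [111. 135.] -1.5
0.72 [375. 241.] [ 0.369 -0.276] [111. 149.] -15.8
0.65 [172. 275.] [0.298 0.241] [107. 154.] 9.0
```

View pics/top2.png

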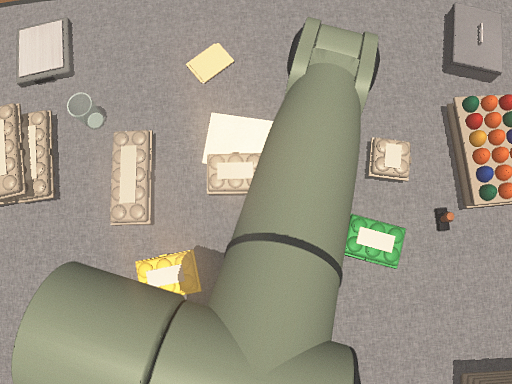

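The lateral push worked: the left rim edge is now at column 208, so the carton centre is near (0.554, 0.068). Next is the two-finger forward push along the sheet's x direction, which also turns the carton to match.

```bash
python3 - <<'E'
from h import *
yaw=-9.8; ex=np.array([np.cos(np.radians(yaw)),np.sin(np.radians(yaw))])
C=np.array([.647,.053]); end=C-ex*.0635; st=end-ex*.117
P=lambda xy,z:[xy[0],xy[1],z]
movep(P(st,.2),down(yaw)); let_go()
move_l(P(st,.008),.15)
move_l(P(end,.008),.06)
print(get_state()["contact_force"])
move_l(P(end-ex*.03,.008),.1); move_l(P(end-ex*.05,.2),.25)
movep([.25,.30,.25],down(0))
print(get_state()["clock"])
f=grab_frame("top"); cv2.imwrite("pics/top3.png",cv2.resize(f["img"][90:310,90:430,::-1],None,fx=2.3,fy=2.3,interpolation=cv2.INTER_CUBIC))
for s,c,p,wh,a in cartons(f,"top","six_carton"): print(round(s,2),np.round(c),np.round(p,3),np.round(wh),round(a,1))
for o in ("ten_carton","four_carton"): print([(np.round(d[2],3),d[4]) for d in cartons(f,"top",o)])
E
```

```text
[-1.56342537 -0.16430515 -0.56558415]
17.1583
0.97 [374. 243.] [ 0.372 -0.271] [109. 151.] -17.8
0.81 [277. 241.] [ 0.377 -0.039] [105. 148.] 66.4
0.65 [243. 137.] [0.647 0.043] [114. 156.] -10.0
[(array([0.553, 0.341]), -89.36453253030777)]
[(array([ 0.581, -0.332]), -8.99285888671875)]
```

View pics/top3.png

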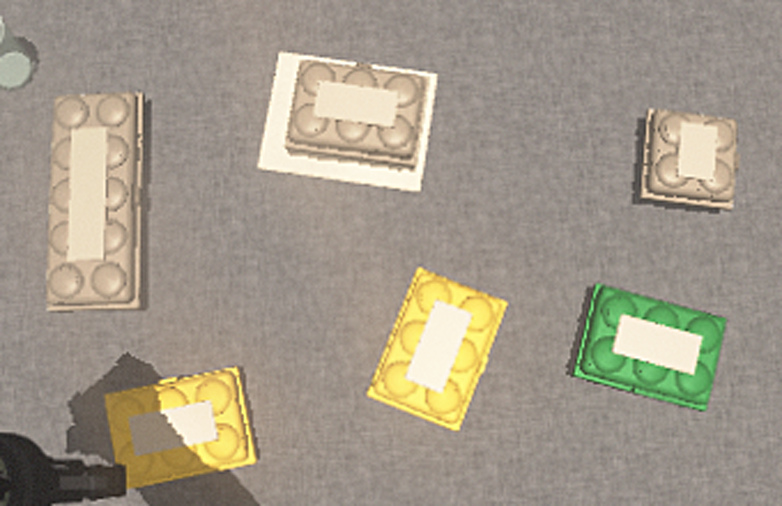

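The carton lies wholly on the sheet with the same turn, but slightly right of centre: the left strip is about 25 crop px wide and the right about 10. I'll compute the offset from the sheet's four visible corners: (280,53), (437,73), (258,168), (422,190).

```bash
python3 - <<'E'
from h import *
f=grab_frame("top")
w=back(f,90+np.array([[280,53],[437,73],[422,190],[258,168]])/2.3,0); S=w.mean(0)
d=w[0]-w[1]+w[3]-w[2]; yaw=np.arctan2(-d[0],d[1]); R=np.array([[np.cos(yaw),np.sin(yaw)],[-np.sin(yaw),np.cos(yaw)]])
print("sheet",S.round(4),np.degrees(yaw),[np.linalg.norm(w[i]-w[i-1]).round(4) for i in range(4)])
for d in silhouettes("top","six_carton"):
    p,wh,a,_=rect(f,d["mask"],.037)
    if p[0]>.5: print(p,wh,a,"in sheet",R@(p-S))
E
```

```text
sheet [0.6475 0.0533] -9.492383252212402 [np.float64(0.1438), np.float64(0.1885), np.float64(0.1438), np.float64(0.1919)]
```

The sheet is at (0.6475, 0.0533), and its sides measure as specified. The carton is about 10 mm toward −y, so I'll nudge it sideways.

```bash
python3 - <<'E'
from h import *
yaw=np.radians(-9.6); ex=np.array([np.cos(yaw),np.sin(yaw)]); ey=np.array([-ex[1],ex[0]])
S=np.array([.6475,.0533]); end=S-ey*.087; st=end-ey*.05
P=lambda xy,z:[xy[0],xy[1],z]
r=down(-99.6); print(ik(P(st,.2),r))
movep(P(st,.2),r); grab(); move_l(P(st,.015),.15); move_l(P(end,.015),.05)
move_l(P(st,.015),.1); move_l(P(st,.2),.25); movep([.25,.30,.25],down(0))
print(get_state()["clock"])
f=grab_frame("top"); cv2.imwrite("pics/top4.png",cv2.resize(f["img"][90:310,90:430,::-1],None,fx=2.3,fy=2.3,interpolation=cv2.INTER_CUBIC))
for k in range(3):
  if k: f=grab_frame("top")
  for d in silhouettes("top","six_carton"):
    p,wh,a,_=rect(f,d["mask"],.037)
    if p[0]>.5: print(p,wh,a,"in sheet",(p-S)@ex,(p-S)@ey)
E
```

```text
[-0.24727851  0.49493501 -0.01521674  1.06064458  0.          1.49106942]
26.1833
[0.64791803 0.05158322] (116.1949462890625, 152.24314880371094) -9.510055541992188 in sheet 0.0006984807211244237 -0.001623022557717861
[0.647508  0.0516777] (111.5781478881836, 151.0952606201172) -10.785507202148438 in sheet 0.00027843320215092585 -0.0015982516729863006
[0.64853577 0.05115896] (113.40052795410156, 150.38803100585938) -9.660499572753906 in sheet 0.001378320582923041 -0.0019383250002024755
[0.5529436  0.34233206] (113.73711395263672, 253.4976806640625) -88.92658734321594 in sheet -0.1414337469150112 0.26921541575345936
```

View pics/top4.png

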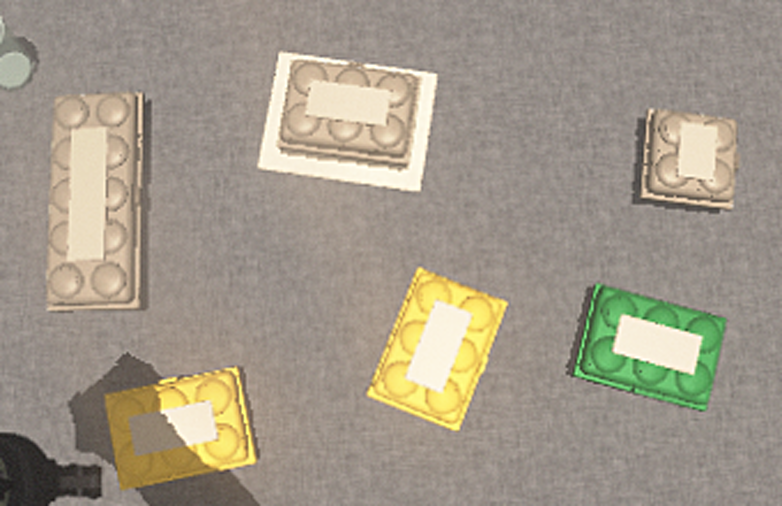

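The carton at crop (350,112) is centred on the sheet and parallel to it. The estimated offset is about 1 to 2 mm, and the bystander cartons haven't moved.

```bash
python3 -c "
from cell import *
print(sign_off())"
```

```text
the job is handed in; nothing more can be done
None
```

The six-egg carton lies flat in the middle of the white sheet, measured about 2 mm off centre and parallel within about 2 degrees; the ten-egg and four-egg cartons stayed where they were, and the job was handed in at about 26 s (the hand-in gave no verdict).

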